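Unclamp the sample slide and index the steel disc under the micrometer head

ROBOT

A 6-joint arm with a two-finger parallel gripper is mounted at the origin on a cart in front of the work surface, level with it; the furniture and walls round the work are solid. World frame = base frame: x ahead of the robot, y to its left, z up, the work surface at z = 0. Lengths are in m, angles in rad, forces in N, time in s.
With the tool pointing down it reaches from about 0.35 to 0.85 m from the base axis. Payload 8.1 kg.
Tool frame: the origin (TCP) lies between the finger pads, 19 mm behind the fingertips; this is the grasp point; z points along the fingers, y is the line along which they close (so a half turn about z gives the same grasp; the last joint's range is limited). The gripper opens to 93 mm and grips with 3 to 60 N. Pads are 15 mm wide; open, the fingers measure 128 mm over their backs; the gripper's body (75 mm by 188 mm) begins 65 mm behind the grasp point.
Start: joints at [1.071, 0.13, 1.488, -0, 1.523, -0.085], TCP at [0.242, 0.549, 0.237] pointing down, gripper open.
Joint ranges: [-2.96, 2.96], [-0.89, 2.26], [0.02, 2.5], [-1.34, 4.48], [0, 2.73], [-2.66, 2.66]. Speed limits (rad/s): [2.39, 2.39, 2.79, 3.14, 3.14, 3.14].

INTERFACE

Orientations are given as a rotation vector (axis times angle).
In Python, from plant import robot gives the robot as it stands.
- The arm moves only by the tool drive_tool, never from a script. Its argument "moves" is one flat list of numbers, 7 for each row, row after row: the finger opening in mm, from 0 to 93, then the shift along the tool's x, y, z in mm, then the turn, a rotation vector about the tool's x, y, z in degrees. A call has 1 to 8 rows; each row shifts and turns the commanded pose from where the row before left it, along the tool's axes as they then stand; what a row does not reach is not made up. A row lasts 1/10 s, in which the tool goes at most 50 mm and 8.59 degrees, less where a joint would pass 70% of its speed; a pose out of reach is approached as far as the arm can. A call is refused whole if a number of a shift passes 50 or a number of a turn 8.59, either way. A call with a gripper value outside its range is refused whole. The fingers move at their own pace and stop on an object; "grip_force" is the grip in N (left out, the last holds). Time passes only in rows, so rows that do not move let the fingers close. It gives the time, the measured TCP pose, the force, the opening and the grip force at its end, in the units of the state.
- robot.read_state(): the state, without advancing time (a new reading comes with each control period).
- robot.read_camera(name): name is "side" or "top"; returns a dict with "color" (480x640x3 uint8, red, green, blue), "depth" (480x640 float32, m along the optical axis (not along the pixel's ray), 0 where there is no reading), "mtx" (3x3 intrinsics, pixels), "R" (3x3) and "t" (3): a world point X has camera coordinates R X + t. Camera axes: x right, y down, z forward; pixel columns grow to the right and rows downward; lengths in m; the calibration is good to about 2 mm. A picture is of the moment at which its call begins.
- robot.close_job(): hands the job in; it is judged then, once.
The state is a dict: "t": time; "q": joint angles; "dq": joint speeds; "joint_torque": joint torques, N m; "tool_pos": TCP position; "orientation": TCP orientation; "force": force on the tool from outside, world axes, zero at the start; "wrist_torque": the same for the moment, N m; "opening": finger opening in m; "gripper_force": force on a finger pad.
Only numpy, scipy, OpenCV 4.12 (cv2) and the standard library are available. Lean on these libraries where they do the work, as an engineer would, in place of code of your own. Each camera call takes 0.05 s, during which the arm holds its last target. There are 200 camera calls.

TASK

The sample slide of the thickness gauge is clamped in its loading position. Undo the clamp by giving its bar knob the full quarter turn anticlockwise, then push the slide along by its round pull knob until the seat that carries the steel disc with the hole clicks into its detent notch under the micrometer head, all three discs staying in their seats and the loose things beside the gauge left alone. Finish while still gripping the pull knob for the reading, with the slide resting in that notch and the clamp left open.

Things in the scene. Friction and masses are not known exactly. Their poses are not given: they have to be found in the camera images.
- gauge: bench thickness gauge, fixed: grey base plate 104 x 305 mm, 10 mm high, guide rail along it, aluminium bridge at y = +70 mm (94 mm wide, top at 72 mm). Origin on the bench under the rail. y axis along the rail from loading end to bridge; x across, away from the robot; yaw 0 to 0.25. Block at x = -50, y = +10 mm holds the spring ball plunger
- head_axis (a point): lower end of the micrometer head's flat anvil (30 mm across), on its vertical axis, 42 mm above the bench, 8 mm above the steel disc's top as it passes. The head rises from the bridge to 149 mm above the bench, 18 mm thick
- slide_travel (a joint): travel of the sample slide along the gauge's +y in m: 0 = loading position (always the start), range 0 to 0.140. The spring ball drops into a notch at 0.048 (seat nearest the bridge then under the head), 0.090 (middle seat) and 0.132 (seat nearest the pull knob). Unclamped it runs with 1.5 N of friction; clamped it resists more than 20 N: do not force it
- seat_mid (a point): middle of the floor of the slide's middle seat, 22 mm above the bench; moves with the slide. Aluminium slide 62 x 204 mm, top 28 mm above the bench, three round seats 37 mm wide and 6 mm deep in a row along gauge y, 42 mm apart (at y = +22, -20, -62 mm at the start)
- slide: the sample slide. Steel strip on its front edge (towards the robot) with three V notches 10 mm wide, 3.2 mm deep, 42 mm apart. From 4.5 mm before a notch the ball pulls the slide in with about 5 N; leaving the notch takes about 8 N. Let go within 4 mm of a notch, the slide draws itself in to about 0.1 mm. Origin: 16 mm above the bench, over the gauge's origin at the start
- pull_grip (a point): middle of the grip of the pull knob, on its upright axis: 55 mm above the bench, at gauge x = 0, y = -144 mm at the start; moves with the slide. Round black knob fixed on the slide's loading end: 20 mm thick between 45 and 64 mm above the bench, top at 67 mm, on a thinner neck (12 mm)
- clamp_knob (a joint): angle of the clamp's bar knob in rad about the upright axis: 0 = clamped, grows anticlockwise seen from above to its stop at 1.6 (open); starts at 0 to 0.25; the strap under it lifts off the slide at about 1.0. Turning it takes up to 0.3 N m; it stays where it is left
- clamp_grip (a point): grip point of the clamp's bar knob, on its axis, 64 mm above the bench, at gauge x = +58, y = +10 mm. Black bar 40 mm long, 14 mm thick, from 44 to 74 mm above the bench, over a 24 mm round hub; it lies along the gauge's x axis at joint 0 and turns with the joint. The point's x axis lies along the bar, z up
- disc_steel: steel disc with a hole through its middle, the smallest and thickest of the three: 28 mm across, 12 mm thick, the one to bring under the head; starts in any of the three seats, with up to 4 mm of play. Origin: centre of its underside
- disc_ceramic: plain ceramic disc, 33 mm across, 10 mm thick, in one of the other seats. Origin: centre of its underside
- disc_bakelite: plain bakelite disc, 35 mm across, 10 mm thick, in one of the other seats. Origin: centre of its underside
- disc_fr4: bystander: loose plain disc, 38 mm across, 8 mm thick, lying on the bench behind the gauge's loading end. Origin: centre of its underside
- tweezers: bystander: steel tweezers, 124 mm long, 9 mm high, lying behind the gauge's loading end
- hex_key: bystander: small hex key, 77 mm long, lying behind the bridge
Things that resemble listed ones, but are neither listed nor needed, are in the scene too. Leave any red or turquoise look-alike of the disc_ceramic alone.

How it is judged:
On the way:
1. the clamp knob is turned open (past 1.2 rad) while the slide is still at its loading position (within 4 mm) (value of joint clamp_knob above 1.2 rad and value of joint slide_travel below 0.004 m), for 0.2 s.
At the end, for the whole second after the job is handed in: Slide at rest within 1.5 mm of the notch that puts the steel disc under the head (disc within 9 mm of the head's axis, with seat play); all discs flat in their seats; fingers on the slide with over 2 N, TCP within 35 mm of the grip point and 14 mm of its axis; clamp knob past 1.1 rad ((value of joint slide_travel between 0.0465 and 0.0495 m or value of joint slide_travel between 0.0885 and 0.0915 m or value of joint slide_travel between 0.1305 and 0.1335 m) and horizontal distance between disc_steel and head_axis below 0.009 m and z of each of disc_steel, disc_ceramic, disc_bakelite in the frame of gauge below 0.0255 m and angle between each of disc_steel, disc_ceramic, disc_bakelite's own z axis and vertical below 0.12 rad and contact force between the fingers and slide above 2 N and distance between the grasp point and pull_grip below 0.035 m and horizontal distance between the grasp point and pull_grip below 0.014 m and velocity of joint slide_travel between -0.01 and 0.01 m/s and value of joint clamp_knob above 1.1 rad); the arm keeps its last pose, push and grip.
It fails at once if the slide is dragged more than 5 mm while the clamp is still closed (knob under 0.9 rad) (value of joint clamp_knob below 0.9 rad and value of joint slide_travel above 0.005 m).
It fails at once if a disc leaves its seat (rises more than 6 mm) or tips over (z of any of disc_steel, disc_ceramic, disc_bakelite in the frame of gauge above 0.028 m or angle between any of disc_steel, disc_ceramic, disc_bakelite's own z axis and vertical above 0.5 rad).
It fails at once if a loose thing beside the gauge is moved by more than 20 mm (distance of any of disc_fr4, tweezers, hex_key from where it was at the start of the episode above 0.02 m).
It also fails if it takes over 54 s, if anything falls off the work surface, if the arm or the gripper's body presses on something with over 40 N, if the wrist force passes 120 N, or if a joint passes its speed limit or range.

## Working session

There is one attempt and no reset: what is moved stays moved. The work goes in short steps, Python scripts to look and compute and a tool call to move; the robot and the scene stay as the last step left them, time stands still between calls to the robot, and variables do not carry over. Pictures are saved under pics/ and viewed, at most 10 in all, crops included, and the job is handed in when it is done.

Besides the shell and the picture viewer there is one more tool, called after "Request:" by a JSON object that holds its "api" and its "payload". drive_tool: Moves the arm, as the interface text tells. Its arguments: {"type":"object","properties":{"moves":{"type":"array","items":{"type":"number"}},"grip_force":{"type":"number"}},"required":["moves"]}

```bash
mkdir -p pics; cat > h.py <<'E'
import numpy as np, cv2
from plant import robot
from scipy.spatial.transform import Rotation as Ro
def cast(c,uv,z):
    d=np.linalg.inv(c["mtx"])@np.array([uv[0],uv[1],1.]); d=c["R"].T@d; o=-c["R"].T@c["t"]
    return o+d*(z-o[2])/d[2]
def proj(c,X):
    p=c["mtx"]@(c["R"]@np.array(X)+c["t"]); return p[:2]/p[2]
E
python3 - <<'E'
from h import *
for n in ("top","side"):
    c=robot.read_camera(n); np.savez(n+".npz",**c); cv2.imwrite(f"pics/{n}.png",c["color"][:,:,::-1])
    print(n,-c["R"].T@c["t"],c["mtx"][0,0],c["R"][2])
s=robot.read_state();print(s)
E
```

```text
top [ 0.42660272 -0.21614884  1.11015651] 625.1397168578735 [ 0.06315538 -0.00258539 -0.99800036]
side [ 0.44715658 -0.98556085  0.59226835] 530.0424945839944 [ 0.04703415  0.82281684 -0.56635699]
{'t': 0.1, 'q': array([ 1.07059524e+00,  1.31095514e-01,  1.48915210e+00, -2.05596692e-05,
        1.52300806e+00, -8.54181759e-02]), 'dq': array([-1.37549594e-03, -1.89110184e-03, -6.95417883e-04, -2.82191459e-05,
        1.65990452e-03, -8.57428377e-04]), 'joint_torque': array([ 1.32325378e-03, -5.61345112e+01, -4.93093729e+01,  7.70126260e-02,
        2.92678090e-02, -6.83876260e-05]), 'tool_pos': array([0.24156029, 0.54870172, 0.23649647]), 'orientation': array([-6.46782383e-01, -3.07382146e+00,  2.51002648e-03]), 'force': array([-0.03390082, -0.01855688, -0.28590184]), 'wrist_torque': array([0.02201427, 0.01691438, 0.02926306]), 'gripper_force': 0.0, 'opening': 0.09327273642316955}
```

View pics/top.png

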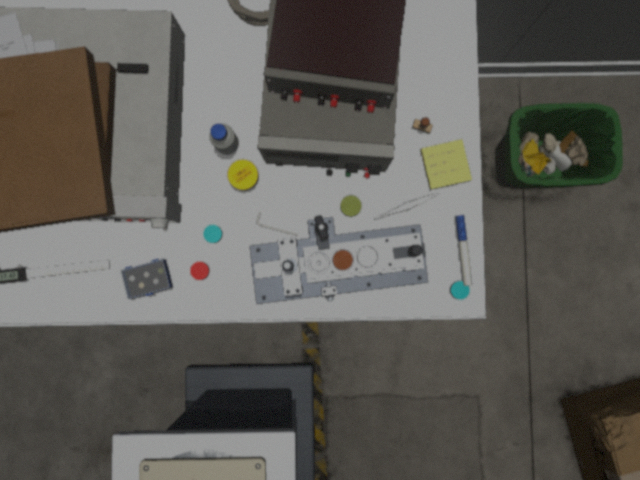

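View pics/side.png

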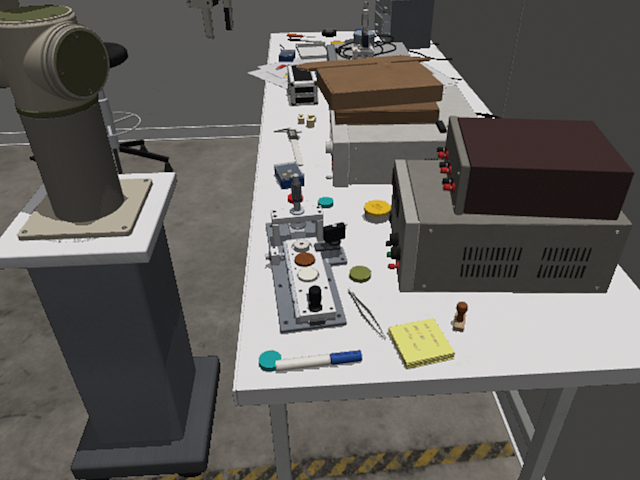

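The top view shows the gauge at about (250–428, 225–303), with the bridge at u≈288, the clamp bar at (320,228) and the pull knob at (415,251). The discs run holed grey (319,261), brown (343,260), white (367,257). The side view agrees. I'll zoom in and measure.

```bash
python3 - <<'E'
from h import *
c=dict(np.load("top.npz")); im=c["color"]
z=cv2.resize(im[205:310,240:440],None,fx=4,fy=4,interpolation=cv2.INTER_CUBIC)
cv2.imwrite("pics/crop.png",z[:,:,::-1])
hsv=cv2.cvtColor(im,cv2.COLOR_RGB2HSV)
roi=np.zeros(im.shape[:2],np.uint8); roi[205:312,243:436]=1
blk=((hsv[...,2]<60)&(roi>0)).astype(np.uint8)
n,l,st,ce=cv2.connectedComponentsWithStats(blk)
for i in range(1,n):
    if st[i,4]>15:
        print("black",st[i],ce[i], cast(c,ce[i],0.07).round(4))
        p=np.argwhere(l==i)[:,::-1].astype(np.float32);print(cv2.minAreaRect(p))
# plate
d=c["depth"];v,u=np.mgrid[:480,:640]
K=np.linalg.inv(c["mtx"]);P=(np.stack([u,v,1+0*u],-1)@K.T)*d[...,None];W=(P-c["t"])@c["R"]
h=W[...,2]; m=((h>0.005)&(h<0.2)&(roi>0)).astype(np.uint8)
cs,_=cv2.findContours(m,0,2);k=max(cs,key=cv2.contourArea);print(cv2.minAreaRect(k))
for q in cv2.boxPoints(cv2.minAreaRect(k)): print(q,cast(c,q,0.01).round(4))
# white-light mask of plate by depth: heights around spots
for uv in [(319,261),(343,260),(367,257),(415,251),(320,228),(288,266)]: print(uv,W[uv[1],uv[0]].round(4),im[uv[1],uv[0]])
E
```

```text
black [315 217  13  24 162] [320.74691358 229.77160494] [ 0.4977 -0.2109  0.07  ]
((320.5989990234375, 228.49009704589844), (23.582380294799805, 11.442928314208984), 84.2894058227539)
black [408 246  15  10 106] [413.91509434 250.5754717 ] [ 0.4604 -0.3653  0.07  ]
((415.0, 250.5), (14.0, 9.0), 0.0)
((337.47027587890625, 255.70297241210938), (86.26972198486328, 174.9275360107422), 84.2894058227539)
[246.1485  221.48515] [ 0.5187 -0.0791  0.01  ]
[420.2079  204.07921] [ 0.5444 -0.3872  0.01  ]
[428.79205 289.92078] [ 0.3929 -0.3983  0.01  ]
[254.73267 307.32672] [ 0.3678 -0.0928  0.01  ]
(319, 261) [ 0.4466 -0.2067  0.0216] [128 130 131]
(343, 260) [ 0.4475 -0.2482  0.0297] [108  68  44]
(367, 257) [ 0.452  -0.2898  0.0289] [154 156 152]
(415, 251) [ 0.4598 -0.3676  0.067 ] [59 60 61]
(320, 228) [ 0.5006 -0.2097  0.0722] [123 125 125]
(288, 266) [ 0.4374 -0.1602  0.1516] [143 147 147]
```

View pics/crop.png

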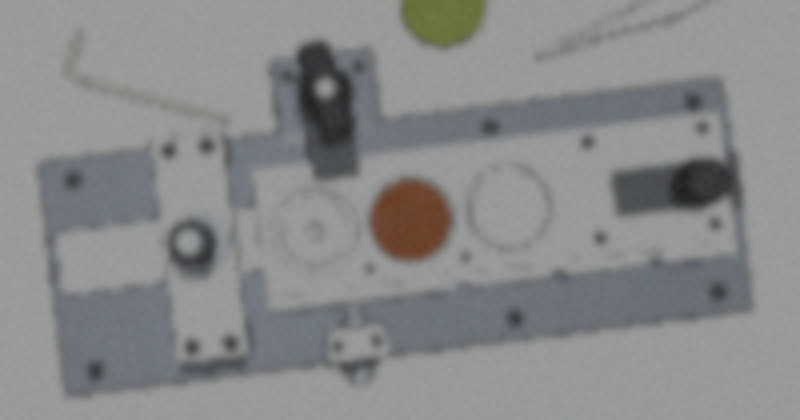

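The crop confirms that the holed disc sits in the seat nearest the bridge (crop 316,230), so the target travel is 0.048. The bar's cap is at crop (325,88), and the bar leans slightly more anticlockwise than the gauge's x axis.

```bash
python3 - <<'E'
from h import *
c=dict(np.load("top.npz"))
f=lambda x,y,z: cast(c,(240+(x+.5)/4-.5,205+(y+.5)/4-.5),z)
a,b,e,g=[f(x,y,.01) for x,y in [(40,160),(720,78),(752,308),(68,395)]]
print(np.linalg.norm(a-b),np.linalg.norm(e-g),np.linalg.norm(a-g),np.linalg.norm(b-e))
ux=(a-g)+(b-e); uy=(a-b)+(g-e); print("yaw",np.arctan2(ux[1],ux[0]),np.arctan2(-uy[0],uy[1]))
yaw=np.arctan2(-uy[0],uy[1]); R=np.array([[np.cos(yaw),-np.sin(yaw)],[np.sin(yaw),np.cos(yaw)]])
cl=f(325,88,.075); kn=f(706,182,.067); st=f(316,230,.034)
print("clamp",cl,"knob",kn,"steel",st, "centre", (a+b+e+g)/4)
for o in (cl[:2]-R@[.058,.01],kn[:2]-R@[0,-.144],st[:2]-R@[0,.022]): print("origin",o)
d=c["depth"];v,u=np.mgrid[:480,:640]
P=(np.stack([u,v,1+0*u],-1)@np.linalg.inv(c["mtx"]).T)*d[...,None];W=(P-c["t"])@c["R"]
for (u0,v0) in ((320,228),(415,251)):
    w=W[v0-18:v0+19,u0-18:u0+19].reshape(-1,3); w=w[(w[:,2]>.06)&(w[:,2]<.085)]
    r=cv2.minAreaRect(w[:,:2].astype(np.float32)*1000);print(len(w),r,w[:,2].mean(),w.mean(0))
c=robot.read_camera("side"); 
z=cv2.resize(c["color"][170:340,250:380],None,fx=4,fy=4,interpolation=cv2.INTER_CUBIC)
# side check: overlay predicted points
for X in [(*cl[:2],.074),(*kn[:2],.067)]: print(proj(c,X))
z=cv2.resize(c["color"][200:335,255:375],None,fx=4.4,fy=4.4,interpolation=cv2.INTER_CUBIC)
for X in [(*cl[:2],.075),(*kn[:2],.067)]:
    p=(proj(c,X)-[255,200])*4.4; cv2.drawMarker(z,(int(p[0]),int(p[1])),(255,0,0),0,12)
cv2.imwrite("pics/sc.png",z[:,:,::-1])
E
```

```text
0.30195877568303203 0.3022095424447711 0.10375248554306293 0.10205322608616006
yaw 0.11028497181111252 0.10612418515913948
clamp [ 0.50261891 -0.21118155  0.075     ] knob [ 0.46119115 -0.36948606  0.067     ] steel [ 0.44448996 -0.20610477  0.034     ] centre [ 0.44216484 -0.24073267  0.01      ]
origin [ 0.44600446 -0.22726895]
origin [ 0.44593794 -0.22629619]
origin [ 0.44682031 -0.22798101]
203 ((503.4560546875, -211.17803955078125), (39.66693878173828, 13.947786331176758), 18.77215003967285) 0.07376619819617485 [ 0.50301455 -0.21128096  0.0737662 ]
115 ((462.3247985839844, -369.9931945800781), (18.583072662353516, 18.724327087402344), 1.466376543045044) 0.06683997003681755 [ 0.46215367 -0.36996256  0.06683997]
[334.30489874 224.84001217]
[314.65211665 287.51736581]
```

View pics/sc.png

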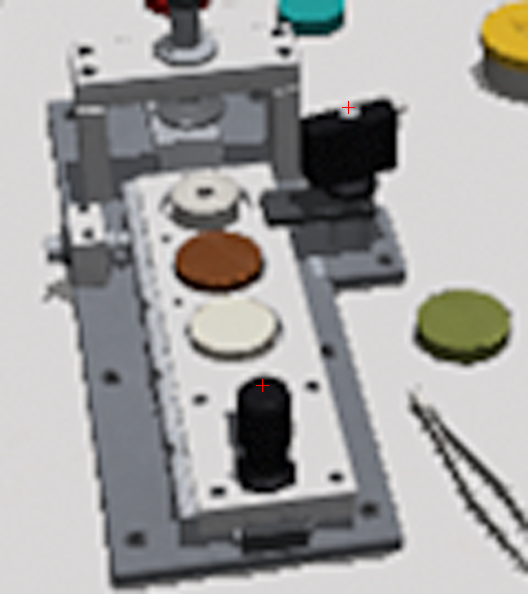

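The side view puts the predicted clamp cap and pull-knob tops right on the objects (crop 348,107 and 262,385). The holed disc is at crop (205,195), nearest the bridge. The gripper body has to clear the 149 mm head while turning, so I'll grip the bar high and check for tall obstacles first.

```bash
python3 - <<'E'
from h import *
c=dict(np.load("top.npz"))
d=c["depth"];v,u=np.mgrid[:480,:640]
P=(np.stack([u,v,1+0*u],-1)@np.linalg.inv(c["mtx"]).T)*d[...,None];W=((P-c["t"])@c["R"])[d>0]
m=lambda h,y0,y1:W[(W[:,2]>h)&(W[:,2]<.7)&(W[:,1]>y0)&(W[:,1]<y1)&(W[:,0]>.3)]
for h,y0,y1 in [(.11,-.32,-.1),(.11,-.1,0),(.11,0,.2),(.11,.2,.6)]:
    w=m(h,y0,y1); w=w[(abs(w[:,0]-.44)>.03)]; print(h,y0,y1,len(w),w.min(0) if len(w) else '', w.max(0) if len(w) else '')
w=W[(abs(W[:,0]-.438)<.03)&(abs(W[:,1]+.157)<.03)]; print("head top",np.sort(w[:,2])[-8:])
E
```

```text
0.11 -0.32 -0.1 20203 [ 0.6025241  -0.31999737  0.11002659] [ 0.85714867 -0.1136399   0.24499622]
0.11 -0.1 0 0  
0.11 0 0.2 26307 [0.50357198 0.02622297 0.11000902] [0.8639804  0.19999565 0.21289542]
0.11 0.2 0.6 9588 [0.49620577 0.20000981 0.11161326] [0.86985901 0.30577819 0.21253306]
head top [0.15092092 0.15111535 0.15136302 0.15147931 0.15158183 0.15212235
 0.15273379 0.15306889]
```

Request:
{"api": "drive_tool", "payload": {"moves": [60,0,0,-50,0,0,0,60,-32,-35,-10,0,0,0,60,-32,-35,0,0,0,0,60,-32,-35,0,0,0,0,60,-32,-35,0,0,0,0,60,-32,-35,0,0,0,0,60,-32,-35,0,0,0,0,60,-32,-35,0,0,0,0], "grip_force": 60}}

```text
t: 0.95
tool_pos: [0.348, 0.2329, 0.2972]
orientation: [0.646, 3.074, 0.0]
force: [0.6, 0.9, 0.6]
opening: 0.0601
gripper_force: 0.0
```

Request:
{"api": "drive_tool", "payload": {"moves": [40,-32,-35,0,0,0,0,40,-32,-35,0,0,0,0,40,-32,-35,0,0,0,0,40,-32,-35,0,0,0,0,40,-32,-35,0,0,0,0,40,-32,-35,0,0,0,0,40,-32,-35,0,0,0,0,40,-32,-35,0,0,0,0]}}

```text
t: 1.75
tool_pos: [0.4696, -0.1269, 0.2973]
orientation: [0.647, 3.074, 0.0]
force: [1.0, 0.9, -0.1]
opening: 0.0401
gripper_force: 0.0
```

```bash
python3 - <<'E'
from h import *
for n in ("top","side"):
    c=robot.read_camera(n)
    d=c["depth"];v,u=np.mgrid[:480,:640]
    P=(np.stack([u,v,1+0*u],-1)@np.linalg.inv(c["mtx"]).T)*d[...,None];W=((P-c["t"])@c["R"])[d>0]
    for y in np.arange(-.34,-.09,.02):
        w=W[(abs(W[:,1]-y)<.01)&(W[:,0]>.54)&(W[:,0]<.9)]; print(n,round(y,2),[ (round(float(np.percentile(k[:,0],1)),3),len(k)) if len(k) else None for k in [w[(w[:,2]>a)&(w[:,2]<b)] for a,b in ((.05,.1),(.1,.145),(.145,.2),(.2,.3))]])
E
```

```text
top -0.34 [None, (0.643, 1), (0.67, 129), (0.766, 120)]
top -0.32 [(0.598, 53), (0.602, 62), (0.604, 655), (0.678, 1123)]
top -0.3 [(0.589, 145), (0.603, 80), (0.606, 707), (0.679, 1391)]
top -0.28 [(0.592, 78), (0.605, 78), (0.608, 746), (0.683, 1375)]
top -0.26 [(0.592, 131), (0.607, 80), (0.609, 760), (0.686, 1342)]
top -0.24 [(0.609, 52), (0.607, 92), (0.612, 747), (0.689, 1314)]
top -0.22 [(0.61, 51), (0.608, 90), (0.613, 778), (0.692, 1289)]
top -0.2 [(0.612, 51), (0.61, 92), (0.615, 775), (0.695, 1263)]
top -0.18 [(0.614, 52), (0.612, 85), (0.617, 799), (0.699, 1228)]
top -0.16 [(0.616, 48), (0.614, 93), (0.619, 809), (0.702, 1185)]
top -0.14 [(0.614, 62), (0.616, 95), (0.62, 1044), (0.705, 453)]
top -0.12 [(0.619, 51), (0.617, 67), (0.622, 467), None]
top -0.1 [None, None, None, None]
side -0.34 [(0.624, 3651), (0.636, 3634), (0.674, 3075), (0.749, 2559)]
side -0.32 [(0.592, 811), (0.602, 786), (0.606, 2192), (0.678, 2136)]
side -0.3 [(0.588, 96), (0.603, 45), (0.606, 471), (0.679, 960)]
side -0.28 [(0.592, 97), (0.605, 44), (0.607, 427), (0.682, 897)]
side -0.26 [(0.592, 51), (0.606, 46), (0.609, 344), (0.685, 833)]
side -0.24 [(0.608, 20), (0.606, 60), (0.611, 391), (0.689, 750)]
side -0.22 [(0.61, 23), (0.608, 34), (0.612, 326), (0.692, 729)]
side -0.2 [(0.612, 25), (0.61, 40), (0.614, 269), (0.695, 660)]
side -0.18 [(0.613, 25), (0.611, 48), (0.616, 342), (0.698, 626)]
side -0.16 [(0.615, 23), (0.613, 27), (0.617, 296), (0.701, 453)]
side -0.14 [(0.614, 27), (0.615, 38), (0.619, 235), (0.704, 120)]
side -0.12 [(0.619, 28), (0.616, 41), (0.621, 115), None]
side -0.1 [None, None, None, None]
```

Request:
{"api": "drive_tool", "payload": {"moves": [40,-32,-32,0,0,0,0,40,-32,-32,0,0,0,0,40,0,0,0,0,0,8.59,40,0,0,0,0,0,8.59,40,0,0,0,0,0,8.59,40,0,0,0,0,0,8.59,40,0,0,0,0,0,8.59,40,0,0,0,0,0,8.59]}}

```text
t: 2.65
tool_pos: [0.5022, -0.2084, 0.2972]
orientation: [-1.926, -2.481, -0.0]
force: [-0.4, -0.2, 0.0]
opening: 0.0397
gripper_force: 0.0
```

Request:
{"api": "drive_tool", "payload": {"moves": [40,0,0,0,0,0,8.59,40,0,0,0,0,0,8.59,40,0,0,0,0,0,8.59,40,0,0,0,0,0,8.59,40,0,0,0,0,0,8.59,40,0,0,0,0,0,8.59,40,0,0,0,0,0,8.59,40,0,0,0,0,0,8.59]}}

```text
t: 3.45
tool_pos: [0.5022, -0.2084, 0.2972]
orientation: [-2.99, -0.961, 0.0]
force: [-0.1, 0.2, -0.4]
opening: 0.0401
gripper_force: 0.0
```

Request:
{"api": "drive_tool", "payload": {"moves": [40,0,0,0,0,0,8.59,40,0,0,0,0,0,8.59,40,0,0,0,0,0,0,40,0,0,0,0,0,0]}}

```text
t: 3.85
tool_pos: [0.5022, -0.2087, 0.2973]
orientation: [-3.098, -0.521, 0.0]
force: [0.1, 0.8, -0.4]
opening: 0.04
gripper_force: 0.0
```

```bash
python3 - <<'E'
from h import *
s=robot.read_state();R=Ro.from_rotvec(s["orientation"]).as_matrix();print(R.round(4),s["tool_pos"],s["q"])
print("shift tool",R.T@(np.array([.503,-.2112,.087])-s["tool_pos"])*1000, np.degrees(np.arctan2(R[1,1],R[0,1])))
E
```

```text
[[ 9.450e-01  3.269e-01 -2.000e-04]
 [ 3.269e-01 -9.450e-01  2.000e-04]
 [-1.000e-04 -3.000e-04 -1.000e+00]] [ 0.50222488 -0.20865098  0.29733343] [-4.88105766e-01 -3.90818756e-02  1.55459500e+00  9.75245792e-05
  1.62639383e+00  7.49630560e-01]
shift tool [-7.08048552e-02  2.72469958e+00  2.10332639e+02] -70.91675920729364
```

Request:
{"api": "drive_tool", "payload": {"moves": [40,0,2.7,50,0,0,0,40,0,0,50,0,0,0,40,0,0,50,0,0,0,40,0,0,40,0,0,0,40,0,0,20,0,0,0,40,0,0,0,0,0,0,40,0,0,0,0,0,0]}}

```text
t: 4.55
tool_pos: [0.5033, -0.2117, 0.0881]
orientation: [-3.099, -0.516, 0.0]
force: [1.2, -0.5, 1.0]
opening: 0.0401
gripper_force: 0.0
```

Request:
{"api": "drive_tool", "payload": {"moves": [10,0,0,0,0,0,0,10,0,0,0,0,0,0,10,0,0,0,0,0,0,10,0,0,0,0,0,0,10,0,0,0,0,0,0], "grip_force": 50}}

```text
t: 5.05
tool_pos: [0.5036, -0.2113, 0.0886]
orientation: [-3.099, -0.513, -0.002]
force: [-2.5, 4.6, 6.1]
opening: 0.0128
gripper_force: 50.0
```

Request:
{"api": "drive_tool", "payload": {"moves": [25,0,0,0,0,0,0,25,0,0,2,0,0,0,25,0,0,0,0,0,0,10,0,0,0,0,0,0,10,0,0,0,0,0,0,10,0,0,0,0,0,-4,10,0,0,0,0,0,-4,10,0,0,0,0,0,0]}}

```text
t: 5.85
tool_pos: [0.503, -0.2114, 0.0854]
orientation: [-3.055, -0.729, 0.001]
force: [-1.1, 1.7, 0.7]
opening: 0.0132
gripper_force: 50.0
```

```bash
python3 - <<'E'
from h import *
s=robot.read_state();print(s)
E
```

```text
{'t': 5.85, 'q': array([-4.92078934e-01,  1.12334442e-01,  1.79487391e+00,  3.24496986e-04,
        1.23513059e+00,  6.09887680e-01]), 'dq': array([ 0.00069913,  0.00135902, -0.00210021, -0.00068445, -0.00123181,
        0.08050482]), 'joint_torque': array([ -0.76956695, -50.74940443, -45.63343763,  -0.37252586,
        -0.69930274,  -1.32558916]), 'tool_pos': array([ 0.50295091, -0.21139541,  0.08539105]), 'orientation': array([-3.05500550e+00, -7.29378139e-01,  5.56510067e-04]), 'force': array([-1.09628294,  1.6812378 ,  0.71283198]), 'wrist_torque': array([ 0.28665991,  0.34299915, -0.04754874]), 'gripper_force': 49.994988441467285, 'opening': 0.013236474858058579}
```

Request:
{"api": "drive_tool", "payload": {"moves": [10,0,0,0,0,0,-5,10,0,0,0,0,0,-5,10,0,0,0,0,0,-5,10,0,0,0,0,0,-5,10,0,0,0,0,0,0]}}

```text
t: 6.35
tool_pos: [0.5028, -0.2112, 0.0853]
orientation: [-2.882, -1.246, 0.001]
force: [-2.3, 3.9, 2.2]
opening: 0.0133
gripper_force: 50.0
```

```bash
cat > st.py <<'E'
from h import *
s=robot.read_state();R=Ro.from_rotvec(s["orientation"]).as_matrix()
print("yaw",np.degrees(np.arctan2(R[1,1],R[0,1])),s["tool_pos"],s["force"],s["wrist_torque"],s["opening"])
c=robot.read_camera("side")
z=cv2.resize(c["color"][190:325,255:375],None,fx=4.4,fy=4.4,interpolation=cv2.INTER_CUBIC)
import sys
if len(sys.argv)>1: cv2.imwrite(sys.argv[1],z[:,:,::-1])
E
python3 st.py pics/a1.png
```

```text
yaw -43.22923896787848 [ 0.50282447 -0.21120557  0.08534186] [-2.28186525  3.92392352  2.16756444] [ 0.51880777  0.45879733 -0.03001124] 0.013296166057791438
```

View pics/a1.png

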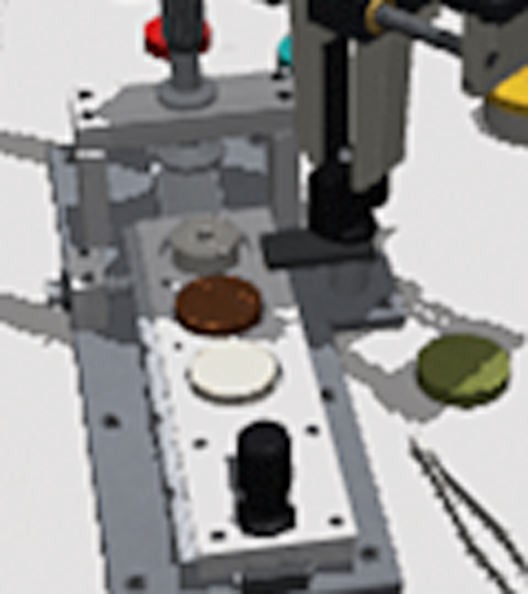

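The bar at crop (345,205) is turning with the fingers, and the slide and discs haven't moved. I'll keep turning.

Request:
{"api": "drive_tool", "payload": {"moves": [10,0,0,0,0,0,-5,10,0,0,0,0,0,-5,10,0,0,0,0,0,-5,10,0,0,0,0,0,-5,10,0,0,0,0,0,-5,10,0,0,0,0,0,0]}}

```text
t: 7.0
tool_pos: [0.5026, -0.2111, 0.0854]
orientation: [-2.544, -1.84, 0.001]
force: [-3.4, 5.2, 4.0]
opening: 0.0135
gripper_force: 50.0
```

Request:
{"api": "drive_tool", "payload": {"moves": [10,0,0,0,0,0,-5,10,0,0,0,0,0,-5,10,0,0,0,0,0,-5,10,0,0,0,0,0,-5,10,0,0,0,0,0,-4,10,0,0,0,0,0,0]}}

```text
t: 7.6
tool_pos: [0.5023, -0.2111, 0.0853]
orientation: [-2.107, -2.328, 0.0]
force: [-5.5, 4.9, 4.9]
opening: 0.0132
gripper_force: 50.0
```

```bash
python3 st.py
```

```text
yaw 5.704563388301559 [ 0.50234454 -0.21105192  0.08534522] [-5.5090136   4.85915424  4.92082734] [ 0.86108975  1.02259343 -0.12847552] 0.013173564760602387
```

Request:
{"api": "drive_tool", "payload": {"moves": [10,0,0,0,0,0,-3,10,0,0,0,0,0,0,10,0,0,0,0,0,0]}}

```text
t: 7.95
tool_pos: [0.5023, -0.2111, 0.0853]
orientation: [-2.048, -2.379, 0.0]
force: [-6.2, 4.9, 5.1]
opening: 0.0136
gripper_force: 50.1
```

```bash
python3 st.py
```

```text
yaw 8.568462954940145 [ 0.50234343 -0.21105803  0.08534655] [-6.16520285  4.93331041  5.05920752] [ 0.82294646  1.00388325 -0.13286911] 0.013554259738578963
```

Request:
{"api": "drive_tool", "payload": {"moves": [30,0,0,0,0,0,0,30,0,0,0,0,0,0,30,0,0,-50,0,0,0,30,0,0,-50,0,0,0,50,0,0,0,0,0,0,50,0,0,0,0,0,0]}}

```text
t: 8.6
tool_pos: [0.5046, -0.2127, 0.1878]
orientation: [2.043, 2.38, 0.001]
force: [-0.4, 0.5, -0.6]
opening: 0.0415
gripper_force: 0.0
```

```bash
python3 - <<'E'
from h import *
s=robot.read_state();R=Ro.from_rotvec(s["orientation"]).as_matrix()
print("yaw",np.degrees(np.arctan2(R[1,1],R[0,1])))
for n,kn in (("top",0),):
    c=robot.read_camera(n)
    d=c["depth"];v,u=np.mgrid[:480,:640]
    P=(np.stack([u,v,1+0*u],-1)@np.linalg.inv(c["mtx"]).T)*d[...,None];W=((P-c["t"])@c["R"])[d>0]
    w=W[(W[:,2]>.06)&(W[:,2]<.08)&(np.hypot(W[:,0]-.4617,W[:,1]+.3697)<.03)]
    print(len(w),w.mean(0),w.min(0),w.max(0))
print("shift",R.T@(np.array([.4617,-.3697,.055])-s["tool_pos"])*1000,s["tool_pos"])
c=robot.read_camera("side"); cv2.imwrite("pics/b.png",cv2.resize(c["color"][150:325,255:415],None,fx=3.4,fy=3.4)[:,:,::-1])
E
```

```text
yaw 8.708730296160043
115 [ 0.46216036 -0.36999779  0.06661398] [ 0.45295409 -0.3801457   0.06192702] [ 0.47163744 -0.36096191  0.0714235 ]
shift [-148.26666578  -66.71138765  133.00968267] [ 0.50461002 -0.21269072  0.18778481]
```

View pics/b.png

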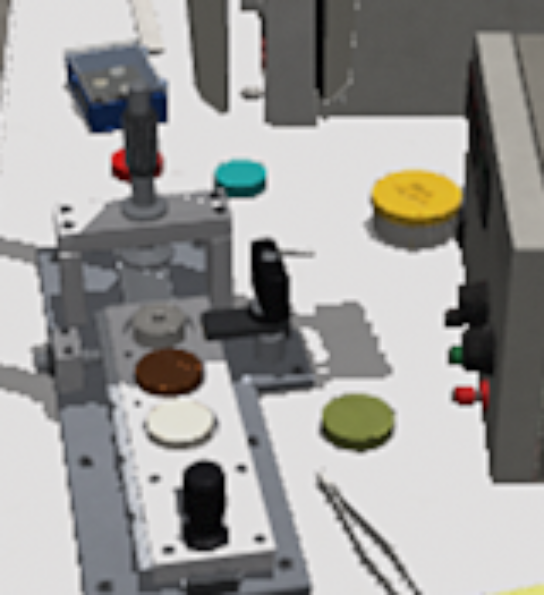

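The bar now stands end-on to the camera (crop 270,280), along the rail, so the clamp is fully open. The slide is still in its loading position. Next I'll go to the pull knob.

Request:
{"api": "drive_tool", "payload": {"moves": [50,-37,-16.7,0,0,0,0,50,-37,-16.7,0,0,0,0,50,-37,-16.7,0,0,0,0,50,-37,-16.7,0,0,0,0,50,0,0,0,0,0,2.6,50,0,0,45,0,0,0,50,0,0,0,0,0,0,50,0,0,0,0,0,0]}}

```text
t: 9.5
tool_pos: [0.4582, -0.3667, 0.1381]
orientation: [-2.094, -2.334, -0.0]
force: [0.7, 0.3, -0.4]
opening: 0.0501
gripper_force: 0.0
```

```bash
python3 - <<'E'
from h import *
s=robot.read_state();R=Ro.from_rotvec(s["orientation"]).as_matrix()
print("yaw",np.degrees(np.arctan2(R[1,1],R[0,1])),"shift",R.T@(np.array([.4618,-.3698,.055])-s["tool_pos"])*1000,s["tool_pos"])
E
```

```text
yaw 6.193441693715709 shift [-3.88886727  3.55232153 83.06779817] [ 0.45821095 -0.36665673  0.13809777]
```

Request:
{"api": "drive_tool", "payload": {"moves": [50,-3.8,3.5,0,0,0,0,50,0,0,40,0,0,0,50,0,0,30,0,0,0,50,0,0,13,0,0,0,50,0,0,0,0,0,0,50,0,0,0,0,0,0]}}

```text
t: 10.1
tool_pos: [0.4647, -0.3724, 0.0594]
orientation: [2.096, 2.337, -0.0]
force: [0.4, -0.1, 0.3]
opening: 0.0501
gripper_force: 0.0
```

Request:
{"api": "drive_tool", "payload": {"moves": [10,0,0,0,0,0,0,10,0,0,0,0,0,0,10,0,0,0,0,0,0,10,0,0,0,0,0,0,10,0,0,0,0,0,0], "grip_force": 40}}

```text
t: 10.6
tool_pos: [0.4616, -0.3722, 0.0581]
orientation: [-2.096, -2.336, 0.005]
force: [-12.8, -1.9, 10.0]
opening: 0.0189
gripper_force: 40.0
```

```bash
python3 st.py
```

```text
yaw 6.1897317042658075 [ 0.46159696 -0.37223273  0.05814625] [-12.76728514  -1.91342285  10.02187548] [-0.20862034  2.44461688  0.01433305] 0.018891396498405367
```

Request:
{"api": "drive_tool", "payload": {"moves": [10,0,-3,-2,0,0,0,10,0,0,0,0,0,0,10,4,0,0,0,0,0,10,5,0,0,0,0,0,10,5,0,0,0,0,0,10,5,0,0,0,0,0,10,0,0,0,0,0,0]}}

```text
t: 11.35
tool_pos: [0.459, -0.3517, 0.0583]
orientation: [-2.098, -2.338, -0.003]
force: [5.9, 5.2, -7.7]
opening: 0.0189
gripper_force: 40.0
```

```bash
cat > tr.py <<'E'
from h import *
s=robot.read_state();R=Ro.from_rotvec(s["orientation"]).as_matrix()
print(s["tool_pos"],s["force"],"tcp travel",(R.T@(s["tool_pos"]-[0.4616,-.3722,.058]))*1000,"force tool",R.T@s["force"])
c=robot.read_camera("top"); im=c["color"]
hsv=cv2.cvtColor(im,cv2.COLOR_RGB2HSV)
m=((hsv[...,0]<18)&(hsv[...,1]>90)).astype(np.uint8); m[:240]=0;m[285:]=0;m[:,:280]=0;m[:,400:]=0
M=cv2.moments(m,True); p=cast(c,(M["m10"]/M["m00"],M["m01"]/M["m00"]),.032)
c0=dict(np.load("top.npz")); 
hsv=cv2.cvtColor(c0["color"],cv2.COLOR_RGB2HSV); m0=((hsv[...,0]<18)&(hsv[...,1]>90)).astype(np.uint8); m0[:240]=0;m0[285:]=0;m0[:,:280]=0;m0[:,400:]=0
M0=cv2.moments(m0,True); p0=cast(c0,(M0["m10"]/M0["m00"],M0["m01"]/M0["m00"]),.032)
print("bakelite moved",(p-p0)*1000,np.linalg.norm(p-p0)*1000,m.sum(),m0.sum())
E
python3 tr.py
```

```text
[ 0.45903239 -0.35170937  0.0583258 ] [ 5.91862743  5.16645029 -7.66745361] tcp travel [20.64860877 -0.33838039 -0.29159094] force tool [4.48389451 6.43460882 7.68132173]
bakelite moved [-2.16069753 20.60847515  0.        ] 20.721434844126243 277 271
```

Request:
{"api": "drive_tool", "payload": {"moves": [10,5,0,0,0,0,0,10,5,0,0,0,0,0,10,5,0,0,0,0,0,10,5,0,0,0,0,0,10,4,0,0,0,0,0,10,0,0,0,0,0,0,10,0,0,0,0,0,0]}}

```text
t: 12.1
tool_pos: [0.4565, -0.3282, 0.0584]
orientation: [-2.098, -2.338, -0.003]
force: [7.4, 1.5, -9.3]
opening: 0.0189
gripper_force: 40.0
```

```bash
python3 tr.py
```

```text
[ 0.45649366 -0.32816332  0.05835693] [ 7.42897041  1.45862887 -9.27233702] tcp travel [44.33103031 -0.32150024 -0.29674084] force tool [0.63532872 7.53290267 9.28144214]
bakelite moved [-4.78184951 44.2504289   0.        ] 44.50805031647002 274 271
```

Request:
{"api": "drive_tool", "payload": {"moves": [10,1.8,0,0,0,0,0,10,1.7,0,0,0,0,0,10,0,0,0,0,0,0,10,0,0,0,0,0,0]}}

```text
t: 12.55
tool_pos: [0.4561, -0.3247, 0.0584]
orientation: [-2.098, -2.338, -0.003]
force: [7.4, 0.2, -10.4]
opening: 0.0188
gripper_force: 40.0
```

```bash
python3 tr.py
```

```text
[ 0.45610961 -0.32466174  0.05837516] [  7.37122256   0.18551218 -10.35429776] tcp travel [47.85366276 -0.3172926  -0.31272796] force tool [-0.62624511  7.33763964 10.36087257]
bakelite moved [-5.15575958 47.75393969  0.        ] 48.03145441413141 276 271
```

The slide reads 47.9–48.0 mm. I'll release briefly so the detent centres it, then grip again.

Request:
{"api": "drive_tool", "payload": {"moves": [28,0,0,0,0,0,0,28,0,0,0,0,0,0,28,0,0,0,0,0,0,10,0,0,0,0,0,0,10,0,0,0,0,0,0,10,0,0,0,0,0,0,10,0,0,0,0,0,0,10,0,0,0,0,0,0], "grip_force": 30}}

```text
t: 13.4
tool_pos: [0.4563, -0.3258, 0.0598]
orientation: [2.097, 2.337, 0.001]
force: [5.3, 0.8, -0.3]
opening: 0.019
gripper_force: 30.0
```

```bash
python3 tr.py; python3 st.py pics/end.png
```

```text
[ 0.45626507 -0.32582592  0.05984244] [ 5.30984454  0.7722327  -0.31436297] tcp travel [46.67780235 -0.29336566 -1.87303587] force tool [0.19447899 5.3618222  0.3204013 ]
bakelite moved [-5.06332679 47.72264997  0.        ] 47.990505295720126 278 271
yaw 6.19963970315314 [ 0.45623326 -0.32579406  0.05980909] [ 5.54402749  0.57250617 -0.38399463] [-0.07177946 -0.7779244  -0.02922499] 0.019171460933782882
```

View pics/end.png

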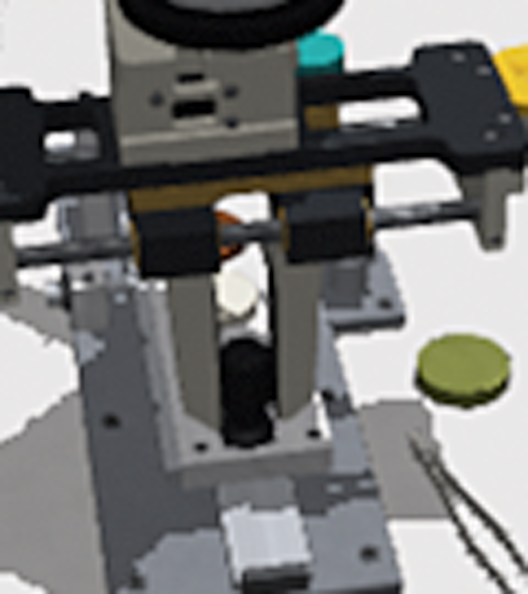

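The fingers hold the knob (crop 245,385) with the slide at 48.0 mm. The discs are seated, and the loose things in view haven't moved. I'm handing the job in.

```bash
python3 -c "
from plant import robot
print(robot.close_job())"
```

```text
the job is handed in; nothing more can be done
None
```

The job is handed in, though no verdict came back: the clamp is fully open, the steel disc's seat rests in its notch under the head (slide measured at 48.0 mm), and the gripper still holds the pull knob at 30 N.

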